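Set a telescopic support leg to its length mark and close the cam lever

TASK

Pull the spring-loaded sliding leg out until its white pointer stands over the red length mark, and with the leg held there squeeze the red cam lever fully closed against the leg; do not let the lever close while the leg is away from the mark. Finish still holding: keep the leg and the closed lever squeezed between the fingers, pointer on the mark, and do not let go. Leave the steel sleeve, the bracket and the carton beside the stand where they are.

Things in the scene. Friction and masses are not known exactly. Their poses are not given: they have to be found in the camera images.
- stand: Fixed setting stand, placed and turned differently each time: plywood board 170 x 500 x 12 mm; at its -y end a green clamp block (60 x 50 mm, top 94 mm above the bench) holds a fixed 16 mm steel tube along the stand's y axis, 68 mm up at stand x = 0. Origin on the bench under that axis; z up, +y the way the leg is pulled out. Black scale on the board at x = +62 mm.
- leg: Sliding leg, a sleeve over the fixed tube; slides only along stand y, from its home stop (as found) up to +125 mm. A spring pulls it home: 4.5 N at home, 8.5 N at 100 mm; closing the lever does not stop it, it runs back if released. Origin on the leg's axis at the flange's middle, axes as the stand's. At +y: 24 mm tube with rubber foot, ending at y = +182 mm.
- flange (a point): Middle of the leg's black flange (the leg's origin), a crossbar 124 mm long (x, 62 mm to each side), 8 mm thick (y), from 18 below to 18 mm above the leg's axis. Fingers astride the collar can push its -y face (y = -4 mm) to draw the leg out, the spring keeping it against them. Axes as the stand's.
- squeeze (a point): Where fingers go astride, 68 mm above the bench: leg x = -2, y = -16 mm, 12 mm behind the flange's -y face, midway between thumb pad and closed lever (36.5 mm apart outside). Here is a black collar 28 x 28 mm (y -4 to -42), with an orange thumb pad on its +x side (outer face x = +16, y -5.5 to -39.5) and the lever on its -x side. Axes as the stand's.
- pointer (a point): Lower tip of the white pointer, an upright blade on the flange's +x end (84 mm above the bench at its top): 65 mm to the +x side of the leg's axis, 17 mm above the bench, level along y with the flange's middle. Axes as the stand's.
- mark (a point): Centre of the red length mark, a flat flag 26 x 10 mm (10 mm along y) lying on the scale, 14 mm above the bench; it stays put, but is set 40 to 100 mm beyond the pointer's start, differently each time. Axes as the stand's.
- cam_lever (a joint): Angle of the red cam lever about its upright pivot (leg x = -17.5, y = -8 mm), rad: 0 = fully closed, along the collar; starts at 0.45 to 0.7, open, its tip swung out to the leg's -x side. It stays where it is left; turning it takes about 0.05 N m.
- lever_arm: The red lever: plate 6 mm thick, 24 mm high, centred on the axis height, reaching 86 mm from its pivot along -y when closed (outer face then at leg x = -20.5 mm). Origin on the pivot; its -y axis points to the tip. Open at 0.7 rad, its outer face 28 mm behind the flange's middle stands about 39 mm to the -x side of the leg's axis.
- steel_sleeve: Bystander: loose upright steel sleeve, 44 mm across, 60 mm high, origin at its underside.
- bracket: Bystander: loose grey angle bracket, 50 x 70 mm foot, 48 mm high, origin at its underside.
- carton: Bystander: loose cardboard carton 70 x 90 x 50 mm, origin at its underside.

How it is judged:
By the outcome, as a careful person would: the job done as asked, in the order asked, and still so for the second after the job is handed in, while the arm keeps its last pose, push and grip.
It also fails if it takes over 29 s, if anything falls off the work surface, if the arm or the gripper's body presses on something with over 40 N, if the wrist force passes 120 N, or if a joint passes its speed limit or range.

ROBOT

A 6-joint arm with a two-finger parallel gripper is mounted at the origin on the work surface. World frame = base frame: x ahead of the robot, y to its left, z up, the work surface at z = 0. Lengths are in m, angles in rad, forces in N, time in s.
With the tool pointing down it reaches from about 0.375 to 0.975 m from the base axis. Payload 3.8 kg.
Tool frame: the origin (TCP) lies at the very end of the fingers, on their centre line; the grasp point (between the pads) lies 19 mm behind it (arm.hold_point_z is the distance from the TCP to the grasp point, in m); y points along the fingers, z is the direction in which the jaws open and shut, and the axes are right-handed (so a half turn about y gives the same grasp; the last joint's range is limited). The gripper opens to 88 mm and grips with 3 to 60 N. Pads are 18 mm wide; open, the fingers measure 123 mm over their backs; the gripper's body (75 mm by 187 mm) begins 45 mm behind the grasp point.
Start: joints at [-1.279, 0.264, 1.604, -0, 1.274, -0.037], TCP at [0.218, -0.639, 0.239] pointing down, gripper open.
Joint ranges: [-2.63, 2.63], [-0.94, 2.18], [0.31, 2.57], [-1.31, 4.45], [0, 2.66], [-2.55, 2.55]. Speed limits (rad/s): [2.57, 2.57, 3.14, 3.14, 3.14, 3.14].

INTERFACE

Orientations are given as a 3x3 rotation matrix whose columns are the frame's x, y, z axes.
In Python, from workcell import arm, claw, planner, cams gives the robot as it stands. Calls block until the motion is done:
- arm.reach(position, orientation): joint-space move of the TCP to a pose.
- arm.move_straight(position, velocity=0.15, ori=None): straight line of the TCP; ori=None keeps the orientation; velocity is the mean speed in m/s.
- arm.goto_joints(angles): joint-space move.
- claw.move_gripper(opening, strength=None): finger opening in m; strength is the grip in N (None keeps the last); returns when the fingers have stopped.
- arm.hold(seconds).
- planner.inverse_kinematics(position, orientation): joint angles nearest the present ones, or None.
- cams.grab_frame(name): name is "scene" or "top" or "wrist"; returns the picture (480x640x3 uint8, red, green, blue); there is no depth.
- cams.get_calibration(name): a dict with "vertical_fov" (degrees; the focal length in pixels is half the picture's height over the tangent of half this angle, whatever the lens; pixels are square), "cx", "cy" (the principal point, pixels), "world_to_cam" (4x4, takes a point from world to camera coordinates). Camera axes: x right, y up, looking along -z (the intrinsics and any distortion apply to the point x, -y, -z); pixel columns grow to the right and rows downward; lengths in m; the calibration is good to about 2 mm. The wrist camera is an equidistant fisheye: a pixel r from the principal point sees the ray r / f radians off the axis. A picture is of the moment at which its call begins: read the wrist's pose just before it. get_calibration takes no time and is no camera call; for the wrist camera it gives the pose at the moment of the call.
A pose or a line that the arm cannot do raises arm.MotionError and nothing moves.
- arm.hand_in(): hands the job in, once; it reports no verdict.
Readings, each from a call of its own:
- arm.read_clock(): time.
- arm.read_q(): joint angles.
- arm.read_qd(): joint speeds.
- arm.read_tau(): joint torques, N m.
- arm.read_position(): TCP position.
- arm.read_ee_rot(): TCP orientation.
- arm.read_contact_force(): force on the tool from outside, world axes, zero at the start.
- arm.read_wrist_torque(): the same for the moment, N m.
- arm.read_width(): finger opening in m.
Only numpy, scipy, OpenCV 4.12 (cv2) and the standard library are available. Lean on these libraries where they do the work, as an engineer would, in place of code of your own. Each camera call takes 0.05 s, during which the arm holds its last target.

## Working session

There is one attempt and no reset: what is moved stays moved. The work goes in short steps, each a Python script; the robot and the scene stay as the last script left them, time stands still between calls to the robot, and variables do not carry over. Pictures are saved under pics/ and viewed, and the job is handed in when it is done.

```bash
ls; mkdir -p pics
python3 - <<'E'
from workcell import arm, claw, planner, cams
import cv2,numpy as np
for n in ["scene","top","wrist"]:
    c=cams.get_calibration(n); print(n,c)
    im=cams.grab_frame(n); cv2.imwrite(f"pics/{n}0.png",im[:,:,::-1])
print(arm.read_clock(),arm.read_ee_rot(),arm.read_position(),arm.read_width(),arm.hold_point_z)
E
```

```text
pics
scene {'vertical_fov': 49.77261041745218, 'cx': 312.6986080673393, 'cy': 240.68764182069506, 'world_to_cam': array([[ 0.80352542,  0.59526887, -0.00136703, -0.45199072],
       [-0.32015213,  0.43409207,  0.84206098,  0.12870057],
       [ 0.5018461 , -0.67617975,  0.53938061, -1.19456615],
       [ 0.        ,  0.        ,  0.        ,  1.        ]])}
top {'vertical_fov': 56.65476169245919, 'cx': 316.70781314230055, 'cy': 241.1049512039628, 'world_to_cam': array([[-0.02323382, -0.999716  ,  0.00530115, -0.01078804],
       [ 0.99136331, -0.02235447,  0.1292249 , -0.56518132],
       [-0.12906969,  0.00825775,  0.99160114, -0.7344058 ],
       [ 0.        ,  0.        ,  0.        ,  1.        ]])}
wrist {'vertical_fov': 65.70646984690485, 'cx': 320.29196771396767, 'cy': 246.46985512687738, 'world_to_cam': array([[ 0.32264625, -0.94651636, -0.00248669, -0.67336326],
       [ 0.91393766,  0.31222212, -0.25929772,  0.03645608],
       [ 0.24620593,  0.08138875,  0.96579424, -0.38800065],
       [ 0.        ,  0.        ,  0.        ,  1.        ]])}
0.15 [[-9.46434115e-01 -4.87469168e-04  3.22896621e-01]
 [-3.22896978e-01  1.69485733e-03 -9.46432602e-01]
 [-8.59069923e-05 -9.99998445e-01 -1.76147312e-03]] [ 0.21780952 -0.63830878  0.23768912] 0.08795883750145574 0.0187
```

View pics/scene0.png

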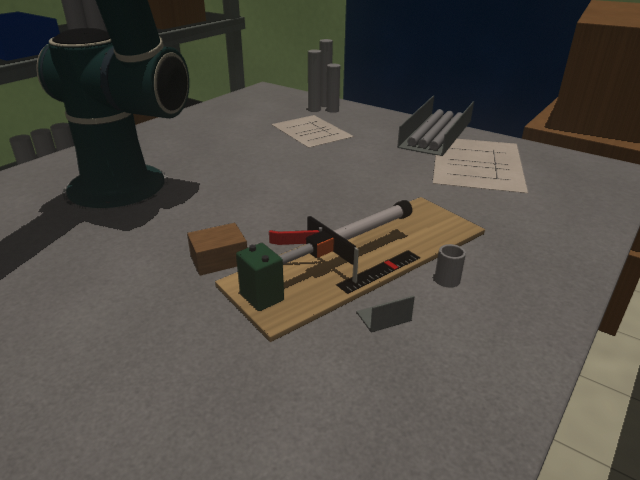

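View pics/top0.png

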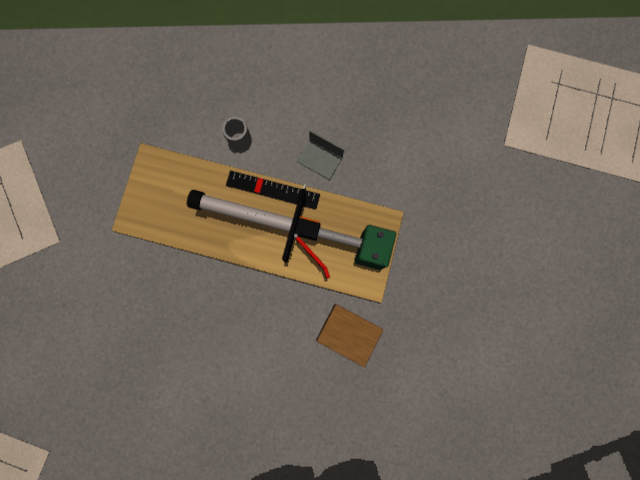

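View pics/wrist0.png

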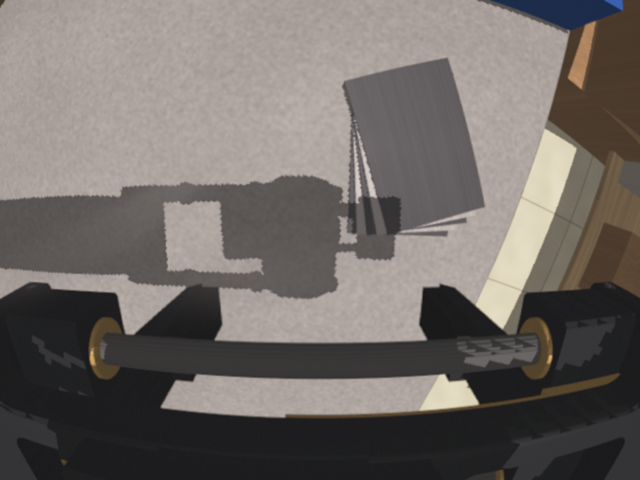

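Run:
```python
import cv2
im=cv2.imread("pics/top0.png"); c=im[140:310,180:410]
cv2.imwrite("pics/top_z.png",cv2.resize(c,None,fx=3.4,fy=3.4,interpolation=cv2.INTER_CUBIC))
im=cv2.imread("pics/scene0.png"); c=im[190:310,220:420]
cv2.imwrite("pics/scene_z.png",cv2.resize(c,None,fx=4,fy=4,interpolation=cv2.INTER_CUBIC))
```

```text
(no output)
```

View pics/top_z.png

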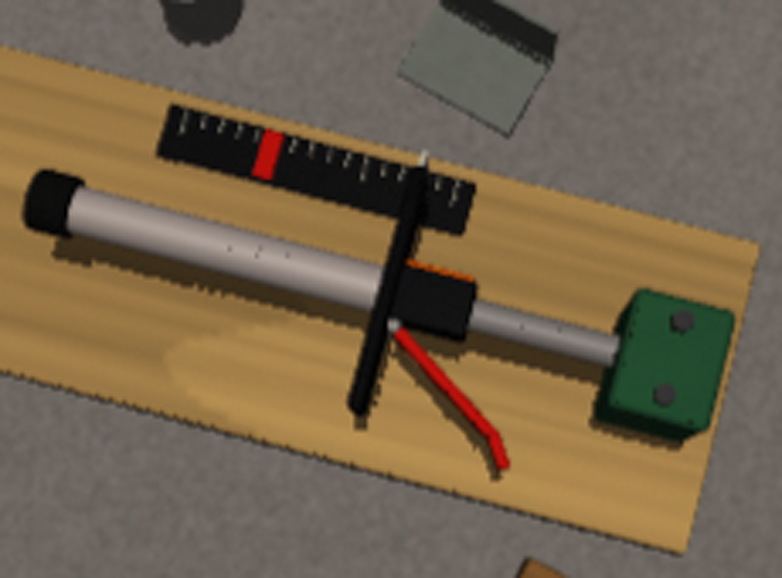

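View pics/scene_z.png

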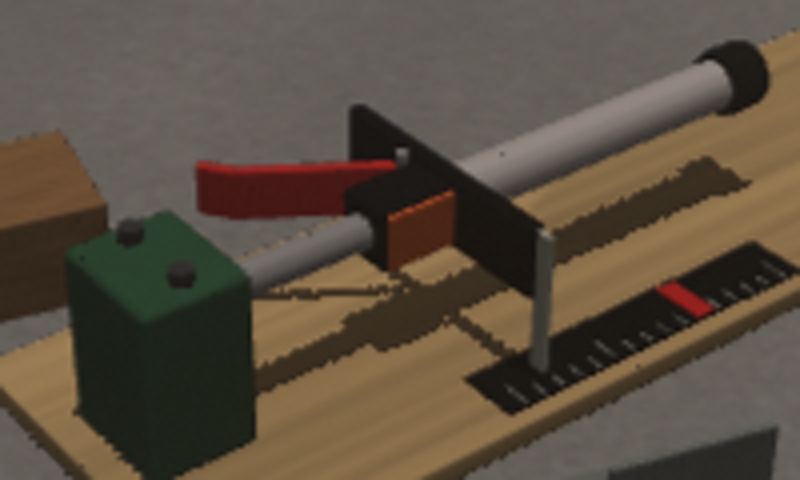

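```bash
cat > h.py <<'E'
import numpy as np, cv2
from scipy.optimize import least_squares
def proj(c,P):
    P=np.atleast_2d(P); f=240/np.tan(np.radians(c["vertical_fov"]/2)); M=c["world_to_cam"]
    q=P@M[:3,:3].T+M[:3,3]; x,y,z=q[:,0],-q[:,1],-q[:,2]
    return np.c_[c["cx"]+f*x/z,c["cy"]+f*y/z]
def stand2w(p,P):
    t=p[2]; c,s=np.cos(t),np.sin(t); P=np.atleast_2d(P)
    return np.c_[p[0]+c*P[:,0]-s*P[:,1],p[1]+s*P[:,0]+c*P[:,1],P[:,2]]
def redmask(im):
    h=cv2.cvtColor(im,cv2.COLOR_RGB2HSV); return ((h[...,0]<8)|(h[...,0]>172))&(h[...,1]>170)&(h[...,2]>90)
E
python3 - <<'E'
from workcell import cams
from h import *
ct=cams.get_calibration("top"); cs=cams.get_calibration("scene")
for c in (ct,cs): print("campos",-c["world_to_cam"][:3,:3].T@c["world_to_cam"][:3,3])
T=lambda a:((np.array(a)+.5)/3.4-.5+[180,140]); S=lambda a:((np.array(a)+.5)/4-.5+[220,190])
for n in("top","scene"):
    im=cv2.imread(f"pics/{n}0.png")[:,:,::-1].copy(); k,l,st,ce=cv2.connectedComponentsWithStats(redmask(im).astype(np.uint8))
    print(n,[(st[i],ce[i]) for i in range(1,k) if st[i,4]>8])
# leg origin frame points (x,y,z), image, weight
obs=[(ct,(-62,0,86),T((361,408))),(ct,(62,0,86),T((422,170))),(ct,(65,0,84),T((423,160))),
(ct,(0,182,80),T((46,172+30))),
(cs,(-62,-4,86),S((352,106))),(cs,(62,-4,86),S((537,236))),(cs,(65,0,17),S((540,370)))]
mk=[(ct,T((267,154))),(cs,S((686,300)))]
def res(p):
    r=[]
    for c,P,u in obs[:3]+obs[4:]: r.append((proj(c,stand2w(p,np.array(P)/1e3))-u).ravel())
    for c,u in mk: r.append((proj(c,stand2w(p,[[p[4],p[3],.014]]))-u).ravel())
    return np.concatenate(r)
s=least_squares(res,[0.5,-0.03,-0.2,0.07,.062]); print(s.x,res(s.x).reshape(-1,2).round(2))
E
```

```text
campos [ 0.46525984 -0.01735476  0.80133031]
campos [ 1.00387816 -0.59455332  0.5353342 ]
top [(array([254, 178,   9,  15,  83], dtype=int32), array([258.30120482, 185.07228916])), (array([296, 236,  34,  42, 194], dtype=int32), array([313.27319588, 255.77319588]))]
scene [(array([270, 230,  49,   4,  92], dtype=int32), array([294.54347826, 231.55434783])), (array([384, 260,  14,   9,  50], dtype=int32), array([390.86, 264.16]))]
[ 0.58901773  0.01256593 -0.27545756  0.087303    0.06314862] [[-1.43  0.05]
 [ 0.12 -2.67]
 [ 0.31 -1.15]
 [-2.05 -0.2 ]
 [-1.06 -1.77]
 [-0.48 -0.41]
 [ 0.18 -0.44]
 [-0.22 -0.63]]
```

```bash
cat > ov.py <<'E'
from h import *
def box(x0,x1,y0,y1,z0,z1):
    V=np.array([[x,y,z] for x in(x0,x1) for y in(y0,y1) for z in(z0,z1)])/1e3
    E=[(0,1),(2,3),(4,5),(6,7),(0,2),(1,3),(4,6),(5,7),(0,4),(1,5),(2,6),(3,7)]
    return V,E
def overlay(im,c,p,off,sz,k,out,d=0.0):
    x,y=off;w,h=sz
    o=cv2.resize(im[y:y+h,x:x+w],None,fx=k,fy=k,interpolation=cv2.INTER_CUBIC)
    leg=[((0,255,255),box(-62,62,-4,4,50,86)),((255,0,255),box(-14,14,-42,-4,54,82)),((0,255,0),box(-12,12,4,182,56,80))]
    for col,(V,E) in leg:
        W=stand2w(p,V+[0,d,0]); u=(proj(c,W)-[x,y]+.5)*k-.5
        for a,b in E: cv2.line(o,tuple(map(int,u[a].round())),tuple(map(int,u[b].round())),col,1)
    L=stand2w(p,np.array([[65,d*1e3,17],[65,d*1e3,84]])/1e3); u=(proj(c,L)-[x,y]+.5)*k-.5
    cv2.line(o,tuple(map(int,u[0].round())),tuple(map(int,u[1].round())),(255,255,0),1)
    V=np.array([[s*13+p[4]*1e3,t*5+p[3]*1e3,14] for s,t in((-1,-1),(1,-1),(1,1),(-1,1))])/1e3
    u=(proj(c,stand2w(p,V))-[x,y]+.5)*k-.5
    cv2.polylines(o,[u.round().astype(np.int32)],True,(255,255,255),1)
    cv2.imwrite(out,o)
E
python3 - <<'E'
from workcell import cams
from ov import *
p=[ 0.58901773,0.01256593,-0.27545756,0.087303,0.06314862]
overlay(cv2.imread("pics/top0.png"),cams.get_calibration("top"),p,(180,140),(230,170),3.4,"pics/ovt.png")
overlay(cv2.imread("pics/scene0.png"),cams.get_calibration("scene"),p,(220,190),(200,120),4,"pics/ovs.png")
E
```

```text
(no output)
```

View pics/ovt.png

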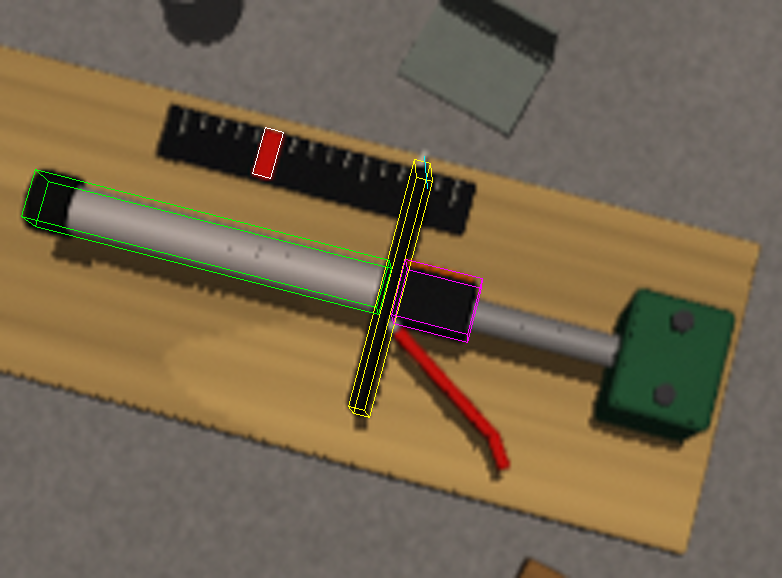

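View pics/ovs.png

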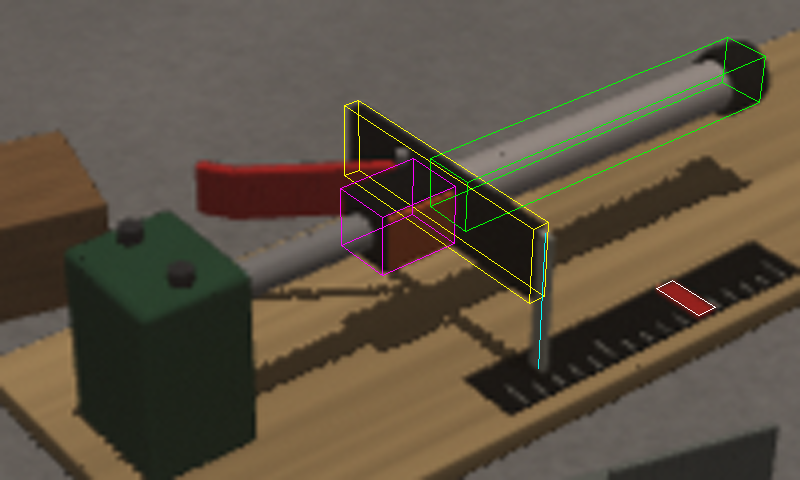

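Run:
```python
from workcell import cams
from ov import *
ct=cams.get_calibration("top"); cs=cams.get_calibration("scene")
T=lambda a:((np.array(a)+.5)/3.4-.5+[180,140]); S=lambda a:((np.array(a)+.5)/4-.5+[220,190])
obs=[(0,(-62,0,86),T((359,406))),(0,(65,0,84),T((424,158))),(0,(62,0,86),T((421,168))),
(0,(14,-42,82),T((476,286))),(0,(-14,-42,82),T((465,338))),(0,(16,-39.5,82),T((475,279))),
(0,(0,182,80),T((31,198))),(0,(12,170,68),T((82,187))),(0,(-12,170,68),T((68,234))),
(1,(-62,-4,86),S((352,106))),(1,(62,-4,86),S((535,231))),(1,(65,0,17),S((540,370))),(1,(16,-39.5,54),S((390,268))),(1,(16,-5.5,82),S((455,193))),
(1,(-14,-42,82),S((346,188))),(1,(14,-42,54),S((387,270)))]
def run(sh):
    def res(p):
        r=[]
        for c,P,u in obs: r.append((proj((ct,cs)[c],stand2w(p,np.array(P)/1e3))+sh*p[5+2*c:7+2*c]-u).ravel())
        for c,u in((0,[258.3,185.1]),(1,S((686,299)))): r.append((proj((ct,cs)[c],stand2w(p,[[p[4],p[3],.014]]))+sh*p[5+2*c:7+2*c]-u).ravel()*2)
        r.append(np.array(p[5:])*.7)
        return np.concatenate(r)
    s=least_squares(res,[0.589,0.0125,-0.275,0.087,.062,0,0,0,0],loss="soft_l1"); print(s.x.round(4).tolist()); print(res(s.x)[:-4].reshape(-1,2).round(1).tolist())
    return s.x
run(0);p=run(1)
c=ct.copy();c["cx"]+=p[5];c["cy"]+=p[6]
overlay(cv2.imread("pics/top0.png"),c,p,(180,140),(230,170),3.4,"pics/ovt2.png")
c=cs.copy();c["cx"]+=p[7];c["cy"]+=p[8]
overlay(cv2.imread("pics/scene0.png"),c,p,(220,190),(200,120),4,"pics/ovs2.png")
```

```text
[0.5881, 0.0129, -0.2689, 0.0868, 0.0645, 0.0, 0.0, 0.0, 0.0]
[[-0.8, 1.3], [-0.4, -0.1], [-0.0, -1.6], [1.5, -1.9], [0.5, -0.7], [0.6, -1.3], [-1.3, -0.3], [-5.4, -0.5], [-5.2, -0.8], [-2.5, -0.4], [-0.7, -0.9], [-0.6, -0.8], [-0.2, 1.4], [-0.2, -1.1], [-1.7, -0.2], [-1.4, 0.9], [0.0, -1.0], [-0.6, -0.9]]
[0.5879, 0.0134, -0.2754, 0.0871, 0.0639, 0.4449, 0.6054, 0.6996, 0.4996]
[[-0.9, 1.9], [-0.0, 0.7], [0.4, -0.8], [1.6, -1.0], [0.6, 0.2], [0.7, -0.4], [-0.9, -0.2], [-5.0, -0.4], [-4.9, -0.7], [-1.6, -0.1], [-0.2, -0.5], [-0.1, -0.4], [0.4, 1.7], [0.5, -0.8], [-0.9, 0.1], [-0.8, 1.2], [0.5, 0.6], [0.8, -0.2]]
```

View pics/ovt2.png

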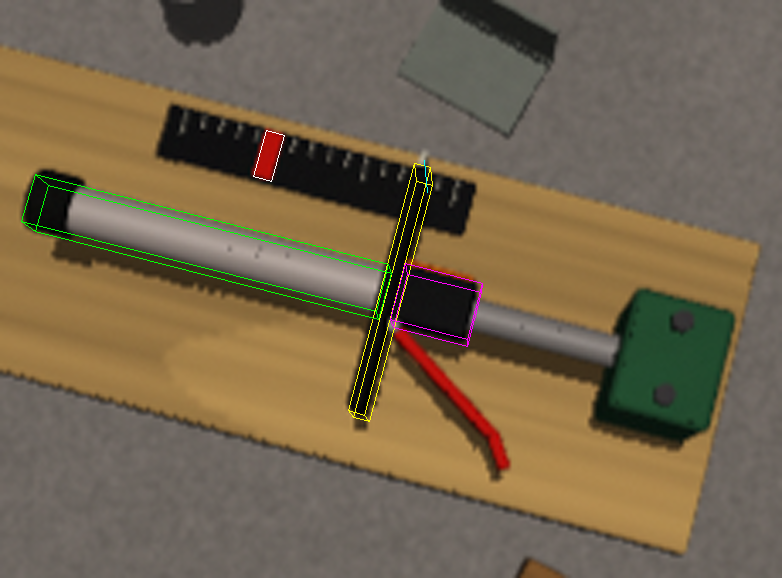

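View pics/ovs2.png

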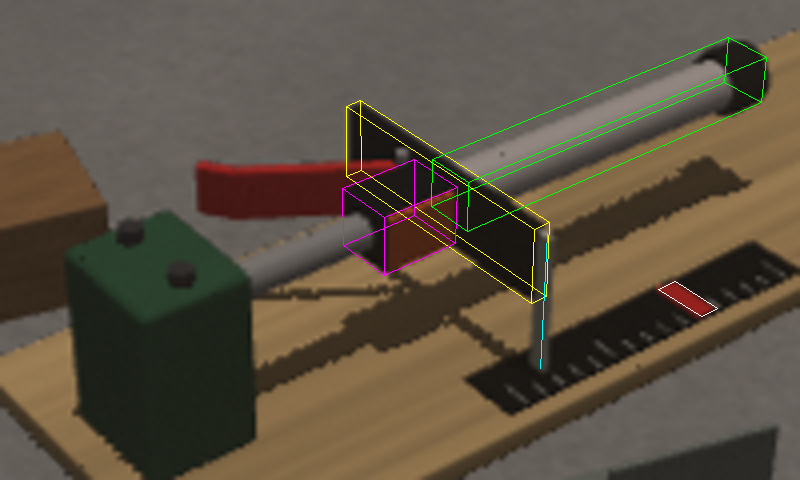

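```bash
cat >> h.py <<'E'
def onplane(c,u,z):
    u=np.atleast_2d(u).astype(float); f=240/np.tan(np.radians(c["vertical_fov"]/2)); M=c["world_to_cam"]
    d=np.c_[(u[:,0]-c["cx"])/f,-(u[:,1]-c["cy"])/f,-np.ones(len(u))]@M[:3,:3]; C=-M[:3,:3].T@M[:3,3]
    return C+d*((z-C[2])/d[:,2])[:,None]
E
python3 - <<'E'
from workcell import cams
from h import *
ct=cams.get_calibration("top"); im=cv2.imread("pics/top0.png")
h=cv2.cvtColor(im,cv2.COLOR_BGR2HSV)
m=((h[...,0]>9)&(h[...,0]<26)&(h[...,1]>90)).astype(np.uint8); m[310:]=0;m[:,:105]=0;m[:,420:]=0
m=cv2.morphologyEx(m,cv2.MORPH_OPEN,np.ones((3,3)))
pts=cv2.findNonZero(m); r=cv2.convexHull(pts); a=cv2.approxPolyDP(r,6,True).reshape(-1,2); print(a)
W=onplane(ct,a,.012); print(W.round(4))
for i in range(len(a)):
    e=W[(i+1)%len(a)]-W[i]; print(np.hypot(*e[:2]).round(4),(np.degrees(np.arctan2(e[1],e[0]))%90-90).round(2))
cs=cams.get_calibration("scene")
S=lambda a:((np.array(a)+.5)/4-.5+[220,190])
print(onplane(ct,[258.3,185.1],.014),onplane(cs,S((686,299)),.014),onplane(cs,S((540,370)),.017))
# scale corners top
T=lambda a:((np.array(a)+.5)/3.4-.5+[180,140])
W=onplane(ct,T(np.array([(173,104),(157,156),(463,234),(475,184)])),.0125);print(W)
for i in range(4):
    e=W[(i+1)%4]-W[i]; print(np.hypot(*e[:2]).round(4),(np.degrees(np.arctan2(e[1],e[0]))%90-90).round(2))
E
```

```text
[[402 211]
 [381 302]
 [342 309]
 [112 230]
 [140 143]]
[[ 0.6193 -0.1792  0.012 ]
 [ 0.4575 -0.1344  0.012 ]
 [ 0.447  -0.0655  0.012 ]
 [ 0.5963  0.3418  0.012 ]
 [ 0.757   0.2963  0.012 ]]
0.1679 -15.46
0.0697 -81.29
0.4338 -20.13
0.167 -15.8
0.495 -16.14
[[0.67242816 0.07951027 0.014     ]] [[0.67439842 0.07863389 0.014     ]] [[ 0.6528023  -0.00557781  0.017     ]]
[[ 0.70170967  0.13009034  0.0125    ]
 [ 0.67331081  0.13856751  0.0125    ]
 [ 0.62732653 -0.02370845  0.0125    ]
 [ 0.65430862 -0.03072544  0.0125    ]]
0.0296 -16.62
0.1687 -15.82
0.0279 -14.58
0.1677 -16.42
```

```bash
cat >> h.py <<'E'
p0=[0.588,0.0132,-0.277]
c,s=np.cos(p0[2]),np.sin(p0[2])
ORI=np.array([[s,0,c],[-c,0,s],[0,-1,0]],float)
def tcp(x,y,z=.0493): return stand2w(p0,[[x,y,z]])[0]
def loc(P):
    d=np.array(P)-[p0[0],p0[1],0]; return np.array([c*d[0]+s*d[1],-s*d[0]+c*d[1],d[2]])*1e3
def locf(F): return np.array([c*F[0]+s*F[1],-s*F[0]+c*F[1],F[2]])
E
python3 - <<'E'
from workcell import arm, claw, planner, cams
from h import *
print(np.linalg.det(ORI),planner.inverse_kinematics(tcp(-.002,-.022,.18),ORI))
arm.reach(tcp(-.002,-.022,.18),ORI); print(arm.read_clock())
for n in ["wrist","scene"]:
    print(cams.get_calibration(n) if n=="wrist" else "")
    cv2.imwrite(f"pics/{n}1.png",cams.grab_frame(n)[:,:,::-1])
print(loc(arm.read_position()),arm.read_contact_force())
E
```

```text
1.0 [-5.57177578e-02  1.30016527e-01  1.87447854e+00 -4.44089210e-16
  1.13709759e+00  2.21282242e-01]
2.7333
{'vertical_fov': 65.70646984690485, 'cx': 320.29196771396767, 'cy': 246.46985512687738, 'world_to_cam': array([[ 9.61478046e-01, -2.74880876e-01, -6.86082634e-04,
        -5.58882529e-01],
       [ 2.65346643e-01,  9.28775116e-01, -2.58781649e-01,
        -1.25827524e-01],
       [ 7.17713430e-02,  2.48630825e-01,  9.65935602e-01,
        -3.70644642e-01],
       [ 0.00000000e+00,  0.00000000e+00,  0.00000000e+00,
         1.00000000e+00]])}

[ -1.65738751 -22.75863402 180.05820946] [-0.0045365   0.48071821 -0.57394583]
```

View pics/wrist1.png

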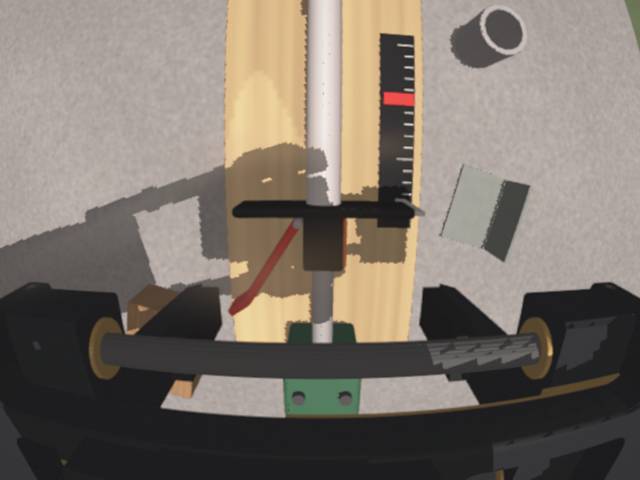

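View pics/scene1.png

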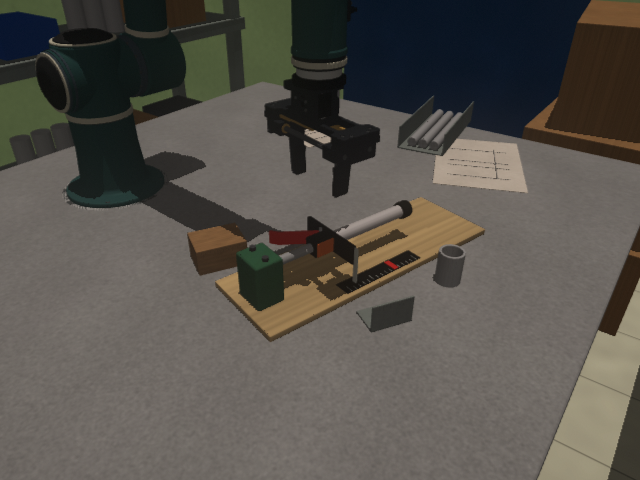

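Run:
```python
from workcell import arm, claw, planner, cams
from h import *
arm.move_straight(tcp(-.002,-.022,.08),.15,ORI)
print(arm.read_clock(),arm.read_contact_force())
arm.move_straight(tcp(-.002,-.022),.08,ORI)
print(loc(arm.read_position()),locf(arm.read_contact_force()),arm.read_clock())
for y in(-.016,-.013,-.011,-.009):
    arm.move_straight(tcp(-.002,y),.03)
    print(y,loc(arm.read_position()),locf(arm.read_contact_force()))
    if locf(arm.read_contact_force())[1]<-3: break
for n in ["wrist","scene"]:
    cv2.imwrite(f"pics/{n}2.png",cams.grab_frame(n)[:,:,::-1])
print(arm.read_clock())
```

```text
3.65 [-0.19005191  0.67427461 -0.25156606]
[ -2.57117426 -22.11296903  48.50934224] [ 0.87574134 -0.68006747  0.66506057] 4.1833
-0.016 [ -1.66834592 -15.66946274  49.71715229] [0.25583611 0.43452816 0.34639261]
-0.013 [ -1.86661224 -12.95548657  49.48762764] [ 0.33811877 -0.88826853  0.04264013]
-0.011 [ -1.84389723 -11.43630307  49.47775094] [-0.00928665 -3.96313113  2.17634544]
5.1333
```

View pics/wrist2.png

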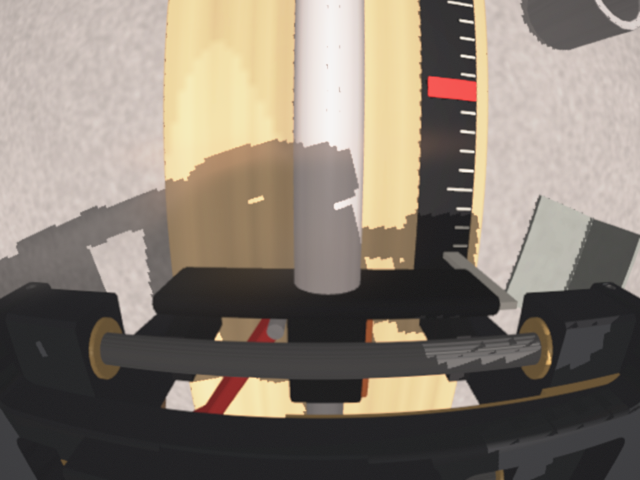

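View pics/scene2.png

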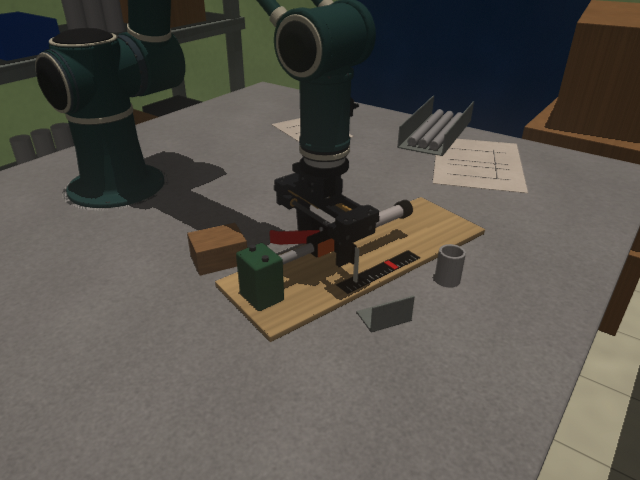

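```bash
cat > look.py <<'E'
from workcell import arm, cams
from h import *
def look(tag):
    M=cams.get_calibration("wrist"); w=cams.grab_frame("wrist"); s=cams.grab_frame("scene")
    cv2.imwrite(f"pics/w{tag}.png",cv2.resize(w[130:330,360:560],None,fx=3,fy=3,interpolation=cv2.INTER_CUBIC)[:,:,::-1])
    cv2.imwrite(f"pics/s{tag}.png",cv2.resize(s[190:310,300:440],None,fx=5,fy=5,interpolation=cv2.INTER_CUBIC)[:,:,::-1])
    print(tag,"t",arm.read_clock(),"pos",loc(arm.read_position()).round(2),"F",locf(arm.read_contact_force()).round(1),"w",arm.read_width())
    np.save(f"pics/cal{tag}.npy",M["world_to_cam"])
E
python3 - <<'E'
from look import *
arm.move_straight(tcp(-.002,.072),.06)
look("3")
E
```

```text
3 t 6.7667 pos [-1.2  71.04 49.43] F [ 2.9 -7.4  0.9] w 0.08802455758355512
```

View pics/w3.png

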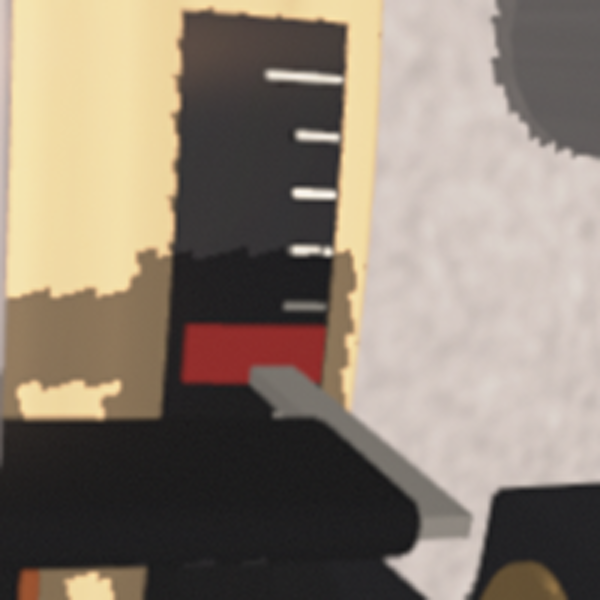

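View pics/s3.png

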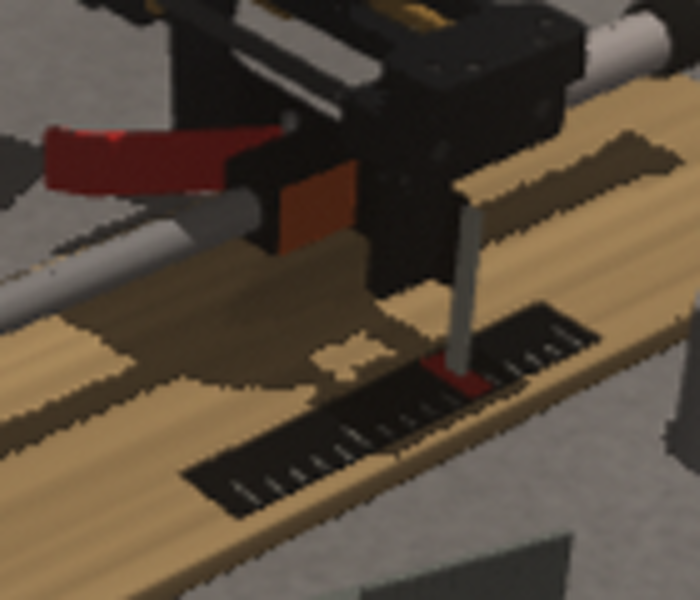

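```bash
cat >> h.py <<'E'
FW=240/np.tan(np.radians(65.70646984690485/2)); CW=np.array([320.29196771396767,246.46985512687738])
def wplane(M,u,z):
    a=(np.atleast_2d(u).astype(float)-CW)/FW; r=np.linalg.norm(a,axis=1); d=np.c_[np.sin(r)*a[:,0]/r,-np.sin(r)*a[:,1]/r,-np.cos(r)]@M[:3,:3]
    C=-M[:3,:3].T@M[:3,3]; return C+d*((z-C[2])/d[:,2])[:,None]
E
python3 - <<'E'
from workcell import cams
from h import *
M=np.load("pics/cal3.npy"); print("cam",loc(-M[:3,:3].T@M[:3,3]))
W=lambda a:(np.array(a,float)+.5)/3-.5+[360,130]
for n,u,z in[("mark tl",(185,324),.014),("tr",(327,327),.014),("bl",(182,383),.014),("tipL",(250,368),.017),("tipR",(295,366),.017),("top +y corners",(470,515),.084),("topL",(420,515),.084),("top back",(470,536),.084)]:
    print(n,loc(wplane(M,W(u),z)[0]).round(1))
cs=cams.get_calibration("scene"); S=lambda a:(np.array(a)+.5)/5-.5+[300,190]
for n,u,z in [("tip",(458,372),.017),("m far-left",(422,360),.014),("m far-right",(455,342),.014),("m near-left",(467,397),.014),("m near right",(495,380),.014),("mark pre",(0,0),0)]:
    uu=S(u) if n!="mark pre" else np.array([390.86,264.16]); print(n,loc(onplane(cs,uu,z or .014)[0]).round(1))
E
```

```text
cam [ -2.33045829 137.11540186 194.33244093]
mark tl [49.4 93.3 14. ]
tr [76.  92.8 14. ]
bl [49.6 82.7 14. ]
tipL [60.9 86.3 17. ]
tipR [69.3 86.6 17. ]
top +y corners [67.9 87.  84. ]
topL [60.8 87.4 84. ]
top back [68.5 84.2 84. ]
tip [67.4 84.3 17. ]
m far-left [51.5 82.7 14. ]
m far-right [50.7 99.8 14. ]
m near-left [77.  79.3 14. ]
m near right [75.8 94.2 14. ]
mark pre [64.5 86.7 14. ]
```

Run:
```python
from look import *
arm.move_straight(tcp(-.002,.075),.03)
look("4")
```

```text
4 t 7.1167 pos [-1.17 73.97 49.42] F [ 1.1 -7.3  2.4] w 0.08808551513741562
```

View pics/w4.png

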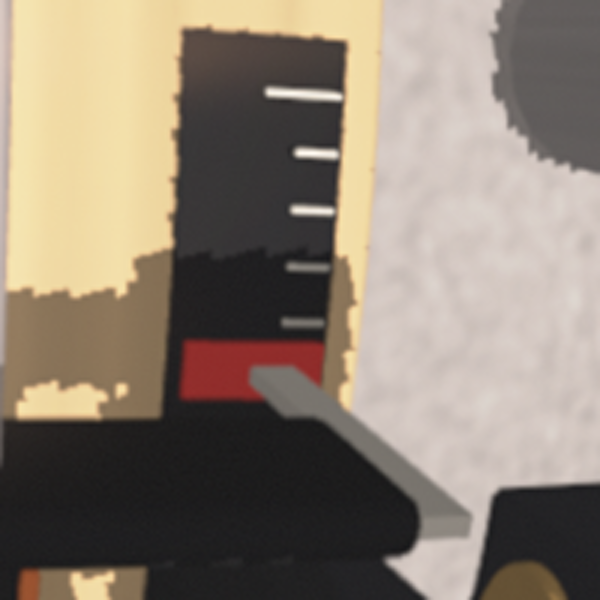

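View pics/s4.png

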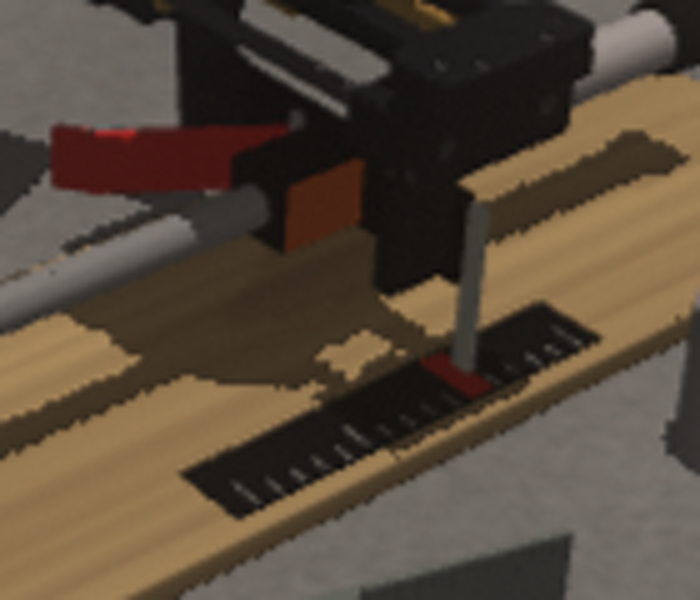

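Run:
```python
from look import *
from workcell import claw
claw.move_gripper(.045,20)
print(loc(arm.read_position()).round(2),locf(arm.read_contact_force()).round(1),arm.read_width())
claw.move_gripper(.030,35)
look("5")
```

```text
[-2.85 73.5  48.55] [ 0.5 -8.5  0.9] 0.04460200574689725
5 t 8.2917 pos [-1.12 73.42 48.36] F [ 6.5 -7.4 -3.4] w 0.036149817865732826
```

View pics/w5.png

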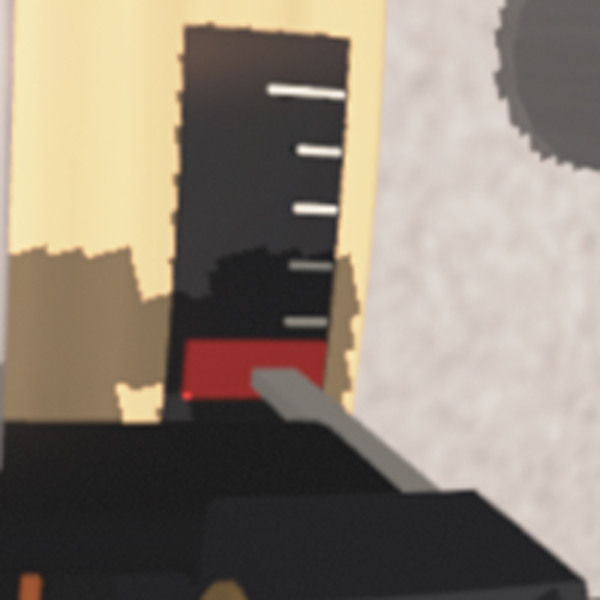

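View pics/s5.png

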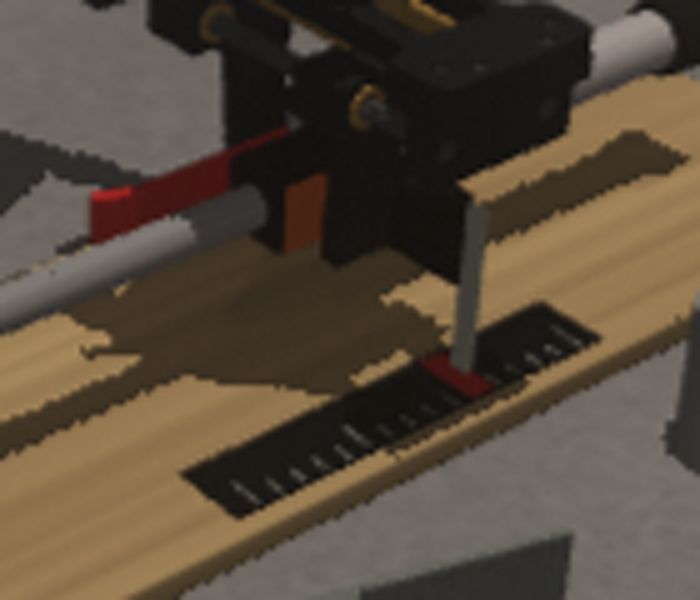

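Run:
```python
from look import *
arm.move_straight(tcp(-.0013,.0757,.0490),.02)
arm.hold(0.4)
look("6")
s=cams.grab_frame("scene"); cv2.imwrite("pics/scene6.png",s[:,:,::-1])
t=cams.grab_frame("top"); cv2.imwrite("pics/top6.png",t[:,:,::-1])
w=cams.grab_frame("wrist"); cv2.imwrite("pics/wrist6.png",w[:,:,::-1])
```

```text
6 t 9.0417 pos [-1.12 74.16 48.33] F [ 3.  -8.3 -1.4] w 0.03621107656733591
```

View pics/w6.png

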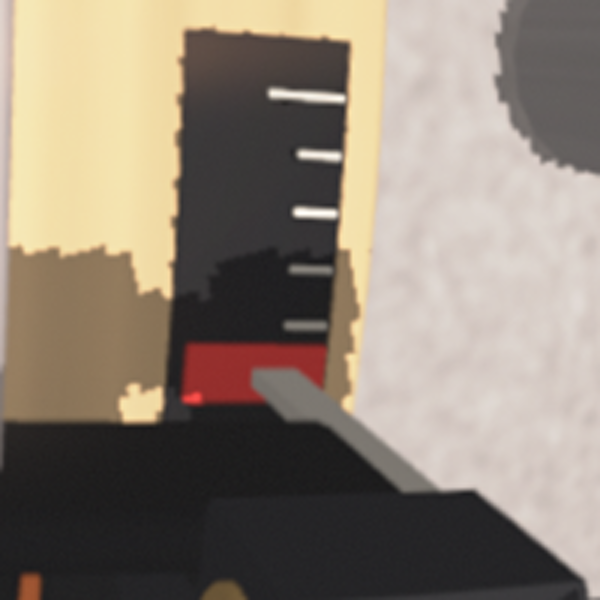

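View pics/s6.png

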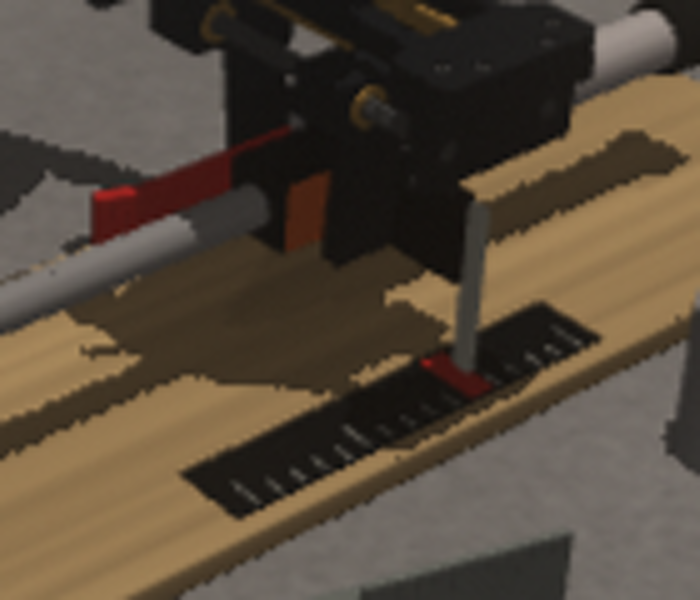

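View pics/top6.png

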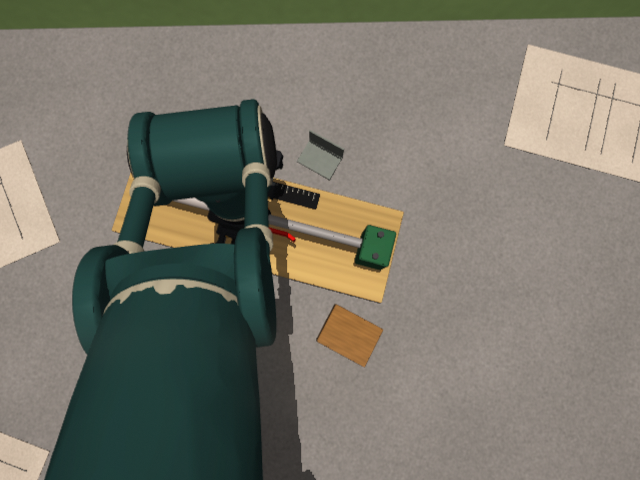

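View pics/wrist6.png

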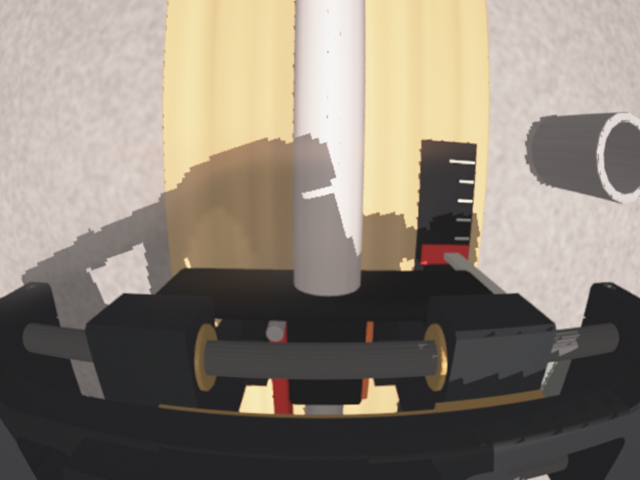

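Run:
```python
from workcell import cams
from h import *
M=np.load("pics/cal6.npy")
W=lambda a:(np.array(a,float)+.5)/3-.5+[360,130]
for n,u,z in[("mark tl",(188,344),.014),("tr",(327,346),.014),("bl",(184,402),.014),("tipL",(251,370),.017),("tipR",(296,368),.017)]:
    print(n,loc(wplane(M,W(u),z)[0]).round(1))
cs=cams.get_calibration("scene"); S=lambda a:(np.array(a)+.5)/5-.5+[300,190]
print(loc(onplane(cs,S((466,367)),.017)[0]), loc(onplane(cs,[390.86,264.16],.014)[0]))
```

```text
mark tl [49.9 93.2 14. ]
tr [75.9 92.9 14. ]
bl [50.  82.8 14. ]
tipL [60.7 89.4 17. ]
tipR [69.1 89.7 17. ]
[66.9190371  88.60689722 17.        ] [64.46463836 86.66287353 14.        ]
```

Run:
```python
from look import *
arm.hold(1.0)
print(loc(arm.read_position()).round(2),locf(arm.read_contact_force()).round(1),arm.read_width(),arm.read_clock())
arm.hand_in()
print(loc(arm.read_position()).round(2),arm.read_width())
```

```text
[-1.15 74.15 48.32] [ 2.6 -7.6 -0.2] 0.03597587498704385 10.1917
the job is handed in; nothing more can be done
the job is handed in; nothing more can be done
```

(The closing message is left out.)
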